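# Lock the sieve section and its cover onto the sieve shaker

## Task

Build up the test sieve on the shaker: set the tall sieve section (not the low one) into the shaker's mouth and lock it with a quarter turn clockwise to its stop, then set the cover on top of it and lock that too, clockwise to its stop, starting it the way round that brings the high point of its eccentric rim against the sprung plunger of the shaker's post and pushes it in. Let go of everything and leave the other things on the bench where they are.

Things in the scene. Friction and masses are not known exactly. Their poses are not given: they have to be found in the camera images.
- shaker: fixed sieve shaker: grey box 130 x 150 mm (x, y), 30 mm high; in its middle an octagonal steel mouth 64 mm across, top 52 mm above the table; on its own +y side the plunger's post. Origin: on the table under the mouth's axis, z up
- socket (a point): centre of the shaker's mouth, level with its top; axes as shaker. The lip is 7 mm thick, 40 mm bore, with two lug gaps 16 mm wide on the shaker's +x and -x. Lugs go down through the gaps till the shoulder rests on the lip (spigot foot 14 mm below this point), then a quarter turn CLOCKWISE from above, to a stop, brings them under the lip. Turns easily; blocked the other way
- post_top (a point): centre of the top of the fixed post on the shaker's +y side: 26 x 22 mm (x, y of the shaker), from 49 to 71 mm off the mouth's axis, top 122 mm above the table. Keep open fingers clear of it
- plunger (a joint): how far the sprung plunger in the post is pushed in, m: 0 = out, 9 mm at most; 0.4 N of preload and 200 N/m. With the cover locked the right way round it reads about 6 mm (3 at least)
- plunger_tip (a point): rounded nose (10 mm across) of the plunger, 34 mm from the mouth's axis on the shaker's +y side when out, 109 mm above the table; it points at the mouth's axis
- sieve: the tall sieve section, plain metal, loose, about 0.3 kg, standing on its spigot (37 mm across, 14 mm long); above it an octagonal body 46 mm high, 60 mm across its flats, which face its own x, y and the diagonals. Two lugs at the spigot's foot on its own +x and -x: 10 mm wide, 5 mm thick, reaching 26 mm from the axis. Origin: centre of the spigot's foot, z up its axis
- sieve_mouth (a point): centre of the sieve section's open top, 60 mm above its origin; the same mouth as the shaker's, gaps on the section's own +x and -x. Axes as sieve. Once locked in the shaker, the section's x axis lies along the shaker's y, either way round
- cover: the cover, loose, about 0.25 kg: the same spigot and lugs (own +x and -x; z 0 to 14 mm), round shoulder plate 56 mm across (z 14 to 20), eccentric rim, bar grip. It lies in the slanted cup, its z axis leaning about 0.5 rad (29 degrees). Locked the right way round its axes are parallel to the shaker's; so it goes in a quarter turn anticlockwise of that. Origin: centre of the spigot's foot
- cover_grip (a point): middle of the cover's black bar grip, 47 mm above its origin: 22 mm wide (cover's x), 50 mm long (its y), z 30 to 64 mm. Axes as cover
- cover_high (a point): high point of the cover's eccentric rim, 40 mm off its axis towards its own +y, z 25 mm. The rim is a disc 64 mm across, z 20 to 30, its centre 8 mm off the axis (low point 24 mm at -y)
- cradle: the fixed slanted grey cup that holds the cover: octagonal, 66 mm across, wall 3.5 mm thick and 19 mm high, on a foot. Origin: centre of the cup's inner floor, 40 mm above the table; z is the cup's axis, leaning 0.47 rad (27 degrees) to its low side; y is level
- low_sieve: the spare low sieve section, a bystander: same shape as the tall one but its octagonal body is only 26 mm high (40 mm over all). Origin: centre of its underside
- mould: white plaster mould block 80 x 90 mm, 74 mm high, a bystander. Origin: centre of its underside
- jar: white lidded jar 60 mm across, 80 mm high, a bystander. Origin: centre of its underside
- cone: white plaster cone, foot 52 mm across, 70 mm high, a bystander. Origin: centre of its underside
- cup: cream unglazed cup 72 mm across the rim, 70 mm high, a bystander. Origin: centre of its underside
- brush: brush lying flat along its own x axis, about 200 mm long and under 40 mm high, a bystander. Origin: near its middle, at its underside
- tile: cream hollow tile 50 x 110 mm (x, y), 44 mm high, a bystander. Origin: centre of its underside
Things that resemble listed ones, but are neither listed nor needed, are in the scene too. What is shaped like the sieve but red is not meant.

How it is judged:
By the outcome, as a careful person would: the job done as asked, in the order asked, and still so for the second after the job is handed in, with the robot touching nothing.
It also fails if it takes over 72 s, if anything falls off the work surface, if the arm or the gripper's body presses on something with over 40 N, if the wrist force passes 120 N, or if a joint passes its speed limit or range.

## Robot

A 6-joint arm with a two-finger parallel gripper is mounted at the origin on the work surface. World frame = base frame: x ahead of the robot, y to its left, z up, the work surface at z = 0. Lengths are in m, angles in rad, forces in N, time in s.
With the tool pointing down it reaches from about 0.35 to 0.875 m from the base axis. Payload 4.2 kg.
Tool frame: the origin (TCP) lies on the centre line of the jaws, within the pads' length; the fingertips stand ahead of it and the grasp point (between the pads) lies 6 mm ahead of it (r.tip_extent is the z of the fingertips in the tool frame, in m); z points along the fingers, y is the direction in which the jaws open and shut (so a half turn about z gives the same grasp; the last joint's range is limited). The gripper opens to 87 mm and grips with 3 to 60 N. Pads are 19 mm wide; open, the fingers measure 117 mm over their backs; the gripper's body (75 mm by 190 mm) begins 51 mm behind the grasp point.
Start: joints at [1.411, 0.385, 0.008, 0, -1.194, -0.259], TCP at [0.254, 0.571, 0.248] pointing down, gripper open.
Joint ranges: [-3.14, 3.14], [-1.21, 2.06], [-1.07, 1.41], [-3.16, 2.05], [-2.99, -0.16], [-3.1, 3.1]. Speed limits (rad/s): [2.79, 2.79, 3.14, 3.14, 3.14, 3.14].

## Interface

Orientations are given as a rotation vector (axis times angle).
In Python, from rig import r gives the robot as it stands.
- The arm moves only by the shell command python3 -m jog 'ROWS' [FORCE]. ROWS is JSON, one flat list of numbers, 7 for each row, row after row: the turn, a rotation vector about the tool's x, y, z in degrees, then the shift along the tool's x, y, z in mm, then the opening, from -1 (shut) to 1 (fully open). In form: [rx, ry, rz, x, y, z, gripper, rx, ry, rz, x, y, z, gripper, ...]. A call has 1 to 20 rows; each row is the pose to reach, as a shift and turn from the pose measured when the call began, along the tool's axes at that moment; what a row does not reach only later rows make up. A row lasts 1/10 s, in which the tool goes at most 50 mm and 8.59 degrees, less where a joint would pass 70% of its speed; a pose out of reach is approached as far as the arm can. A call with a gripper value outside its range is refused whole. The fingers move at their own pace and stop on an object; FORCE is the grip in N (left out, the last holds). Time passes only in rows, so rows that repeat a pose let the fingers close. It gives the time, the measured TCP pose, the force and the opening at its end, in the units of the state.
- r.observe(): the state, without advancing time (a new reading comes with each control period).
- r.read_camera(name): name is "scene" or "top" or "wrist"; returns the picture (384x512x3 uint8, red, green, blue); there is no depth.
- r.get_calibration(name): a dict with "fovy" (degrees; the focal length in pixels is half the picture's height over the tangent of half this angle, whatever the lens; pixels are square), "cx", "cy" (the principal point, pixels), "k1" (the pictures are not rectified: a ray, as slopes to the right and down, at radius r is drawn at 1 + k1 r^2 times it, then the intrinsics apply), "xyz" and "orientation" of the camera in the world. Camera axes: x right, y down, z forward; pixel columns grow to the right and rows downward; lengths in m; the calibration is good to about 2 mm. A picture is of the moment at which its call begins: read the wrist's pose just before it. get_calibration takes no time and is no camera call; for the wrist camera it gives the pose at the moment of the call.
- r.finish_job(): hands the job in, once; it reports no verdict.
Trained networks look in the newest picture that a camera, given by its name, has taken for a name from the list of things; names that differ only in an ending like _2 or _b are one class to them, and where a whole thing is asked for, a point or a joint stands for the part that bears it (a point fixed in the world has none). Each returns a list of dicts, best first, with "score" (0 to 1); they miss things now and then, are a little off and sometimes report something else, mostly with a low value. They report only what shows in the picture. A call takes as long as a camera call. They do not tell look-alikes from the thing itself.
- r.recognise(camera, name): "extent" ([centre column, centre row, width, height] as shares, 0 to 1, of the picture: columns of its width, rows of its height, round what is visible of it).
The state is a dict: "clock": time; "joint_positions": joint angles; "qd": joint speeds; "joint_torque": joint torques, N m; "position": TCP position; "eef_rot": TCP orientation; "contact_force": force on the tool from outside, world axes, zero at the start; "moment": the same for the moment, N m; "gripper_width": finger opening in m.
Only numpy, scipy, OpenCV 4.12 (cv2) and the standard library are available. Lean on these libraries where they do the work, as an engineer would, in place of code of your own. Each camera call takes 0.05 s, during which the arm holds its last target. There are 200 camera calls.

## Working session

There is one attempt and no reset: what is moved stays moved. The work goes in short steps, Python scripts to look and compute and a shell command to move; the robot and the scene stay as the last step left them, time stands still between calls to the robot, and variables do not carry over. Pictures are saved under pics/ and viewed, about 8 in all and at most 12, crops included, and the job is handed in when it is done.

```bash
ls; mkdir -p pics; python3 - <<'E'
from rig import r
import cv2, numpy as np
o=r.observe(); print(o['clock'],o['position'],o['eef_rot'],o['gripper_width'], r.tip_extent)
ims=[]
for c in ['scene','top']:
    im=r.read_camera(c); cv2.imwrite(f'pics/{c}0.png',im[:,:,::-1]); 
    print(c,r.get_calibration(c))
    for n in ['shaker','sieve','cover','cradle','low_sieve','cover_grip','post_top','mould','jar','tile']:
        d=r.recognise(c,n)
        print(c,n,[(round(x['score'],2),[round(float(v)*s) for v,s in zip(x['extent'],(512,384,512,384))]) for x in d[:4]])
print(r.get_calibration('wrist'))
E
```

```text
pics
0.0 [0.25390662 0.5704941  0.24646124] [ 3.07081017e+00 -6.52878102e-01 -5.77910990e-04] 0.08681447316498934 0.025
scene {'fovy': 52.61677424551123, 'cx': 256.7976652726457, 'cy': 191.04536739115915, 'k1': -0.04054482336506841, 'xyz': array([1.4904962 , 0.33819921, 0.78766709]), 'orientation': array([-1.35312621, -1.96424333,  1.0247786 ])}
scene shaker []
scene sieve [(0.84, [212, 181, 21, 17]), (0.83, [199, 164, 17, 22]), (0.49, [259, 218, 62, 45])]
scene cover [(0.61, [344, 227, 23, 16])]
scene cradle [(0.91, [341, 248, 30, 34])]
scene low_sieve [(0.74, [340, 211, 20, 14]), (0.39, [258, 218, 59, 45])]
scene cover_grip [(0.81, [344, 224, 21, 19])]
scene post_top [(0.81, [258, 219, 60, 43])]
scene mould [(0.49, [345, 225, 24, 22])]
scene jar [(0.51, [262, 251, 20, 18])]
scene tile [(0.93, [395, 230, 34, 33])]
top {'fovy': 57.5213365893157, 'cx': 258.39206299116375, 'cy': 188.34504266340474, 'k1': -0.06266720243401788, 'xyz': array([0.39040186, 0.00275599, 0.99670699]), 'orientation': array([-2.1134797 ,  2.1371511 , -0.16394138])}
top shaker [(0.75, [260, 181, 56, 54])]
top sieve [(0.77, [380, 257, 31, 26])]
top cover [(0.84, [164, 175, 22, 28])]
top cradle [(0.8, [169, 169, 29, 28])]
top low_sieve [(0.61, [172, 228, 24, 18])]
top cover_grip [(0.91, [166, 174, 18, 29])]
top post_top [(0.93, [259, 185, 51, 44])]
top mould [(0.88, [370, 167, 45, 37]), (0.72, [261, 182, 55, 53])]
top jar [(0.66, [235, 119, 25, 24])]
top tile [(0.71, [116, 222, 37, 41])]
{'fovy': 65.1626240720686, 'cx': 256.5688794670617, 'cy': 192.12140328157693, 'k1': -0.053649826994447015, 'xyz': array([0.31529929, 0.54460648, 0.38465732]), 'orientation': array([ 1.62814776, -2.50914836, -0.30854479])}
```

```bash
python3 - <<'E'
import cv2,numpy as np
a=cv2.imread('pics/scene0.png')[110:310,130:430];b=cv2.imread('pics/top0.png')[90:300,80:430]
a=cv2.resize(a,(800,533),interpolation=cv2.INTER_CUBIC);b=cv2.resize(b,(800,480),interpolation=cv2.INTER_CUBIC)
cv2.imwrite('pics/a.png',a);cv2.imwrite('pics/b.png',b)
E
```

```text
(no output)
```

View pics/a.png

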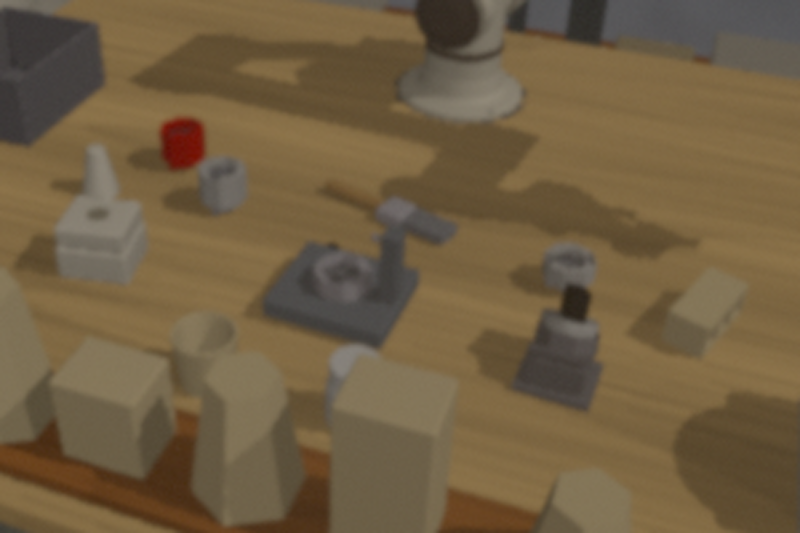

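View pics/b.png

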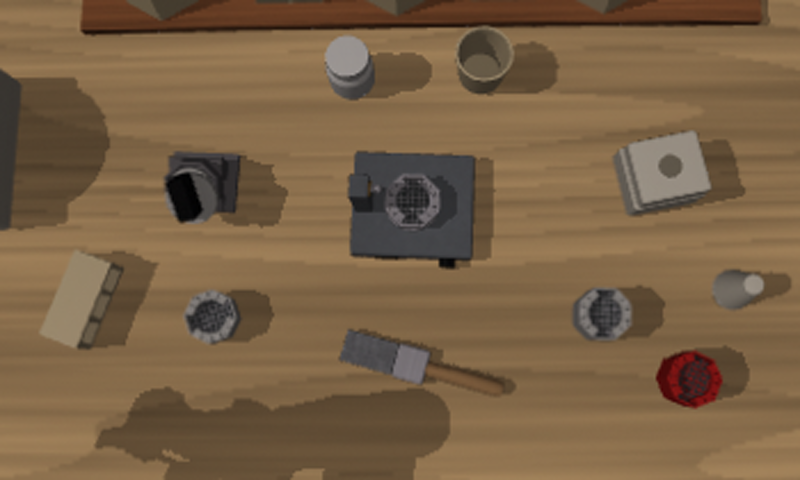

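Candidates for the tall sieve, in top-picture pixels:
- Grey section at about (344,227), which looks tall in the scene view. This is my choice.
- Grey low section at (173,228).
- Red look-alike at (381,255), which the network reported first.

The shaker is at (260,181) with its post on the left, and the cover lies in the cup at (166,174).

```bash
cat > h.py <<'E'
from rig import r
import cv2, numpy as np
from scipy.spatial.transform import Rotation as R
def cal(c): 
    k=r.get_calibration(c); k['f']=192/np.tan(np.radians(k['fovy']/2)); k['R']=R.from_rotvec(k['orientation']).as_matrix(); return k
def proj(k,P):
    p=(np.atleast_2d(P)-k['xyz'])@k['R']; s=p[:,:2]/p[:,2:]; q=(s**2).sum(1,keepdims=True)
    return s*(1+k['k1']*q)*k['f']+[k['cx'],k['cy']]
def ray(k,uv):
    d=(np.array(uv,float)-[k['cx'],k['cy']])/k['f']; s=d.copy()
    for _ in range(10): s=d/(1+k['k1']*(s**2).sum())
    return k['R']@np.array([*s,1])
def at(k,uv,z):
    v=ray(k,uv); return k['xyz']+v*(z-k['xyz'][2])/v[2]
def snap(c,name):
    k=cal(c); im=r.read_camera(c); cv2.imwrite(f'pics/{name}.png',im[:,:,::-1]); return k,im
def todo(pos,Rm):
    "shift (mm, tool axes) and rotvec (deg, tool axes) to TCP pos, rotation"
    o=r.observe(); T=R.from_rotvec(o['eef_rot'])
    return np.round(T.inv().apply(np.array(pos)-o['position'])*1000,1), np.round(np.degrees((T.inv()*Rm).as_rotvec()),1)
def down(yaw): # tool z down, tool y (jaw axis) at world angle yaw (rad)
    y=np.array([np.cos(yaw),np.sin(yaw),0]); z=np.array([0,0,-1.]); return R.from_matrix(np.c_[np.cross(y,z),y,z])
E
python3 - <<'E'
from h import *
k=cal('top')
for n,uv,z in [('sieve',(344,227),.06),('low',(173,228),.04),('mouth',(80+413*.4375,90+201*.4375),.052),('post',(80+359*.4375,90+186*.4375),.122),('grip',(80+185*.4375,90+197*.4375),.1),('cradle',(168,172),.05)]+[('boxcorner',(80+a*.4375,90+b*.4375),.03) for a,b in [(356,152),(474,156),(473,259),(351,256)]]:
    print(n,at(k,uv,z).round(4))
T=R.from_rotvec(r.observe()['eef_rot']).as_matrix(); print(T.round(3))
kw=cal('wrist'); print((T.T@(kw['xyz']-r.observe()['position'])).round(4),(T.T@kw['R']).round(3))
E
```

```text
sieve [ 0.4437 -0.2103  0.06  ]
low [0.4471 0.2529 0.04  ]
mouth [0.5816 0.0105 0.052 ]
post [0.5854 0.0703 0.122 ]
grip [0.5802 0.2737 0.1   ]
cradle [0.6024 0.2692 0.05  ]
boxcorner [0.6494 0.0812 0.03  ]
boxcorner [ 0.6422 -0.0658  0.03  ]
boxcorner [ 0.5131 -0.0615  0.03  ]
boxcorner [0.5186 0.0871 0.03  ]
[[ 0.914 -0.407 -0.   ]
 [-0.407 -0.914 -0.   ]
 [-0.     0.    -1.   ]]
[ 0.0666 -0.0008 -0.1371] [[-0.001 -0.97  -0.243]
 [ 1.    -0.001  0.001]
 [-0.001 -0.243  0.97 ]]
```

```bash
python3 -m jog '[0,0,0,424,140,-30,1, 0,0,0,424,140,-30,1, 0,0,0,424,140,-30,1, 0,0,0,424,140,-30,1, 0,0,0,424,140,-30,1, 0,0,0,424,140,-30,1, 0,0,0,424,140,-30,1, 0,0,0,424,140,-30,1, 0,0,0,424,140,-30,1, 0,0,0,424,140,-30,1, 0,0,0,424,140,-30,1, 0,0,0,424,140,-30,1, 0,0,0,424,140,-30,1]'
python3 - <<'E'
from h import *
import pickle
k,im=snap('wrist','w_cover'); pickle.dump(k,open('k_cover.pkl','wb'))
print(r.observe()['position'],np.abs(r.observe()['qd']).max(), r.observe()['joint_positions'])
for n in ['cover','cover_grip','cradle']:
    print(n,[(round(x['score'],2),[round(float(v)*s) for v,s in zip(x['extent'],(512,384,512,384))]) for x in r.recognise('wrist',n)[:2]])
E
```

```text
clock: 2.4
position: [0.5837, 0.2717, 0.2776]
eef_rot: [-3.074, 0.65, 0.0]
contact_force: [-0.2, 0.4, -0.6]
gripper_width: 0.0867
[0.58368325 0.27177772 0.27770066] 0.0028810855965682733 [ 6.86552374e-01  3.99767656e-01  1.06873307e-01 -7.70892281e-05
 -1.27783047e+00  4.67541377e-01]
cover [(0.83, [251, 174, 51, 61]), (0.28, [244, 144, 81, 75])]
cover_grip [(0.86, [252, 175, 50, 64])]
cradle [(0.48, [252, 176, 55, 64])]
```

View pics/w_cover.png

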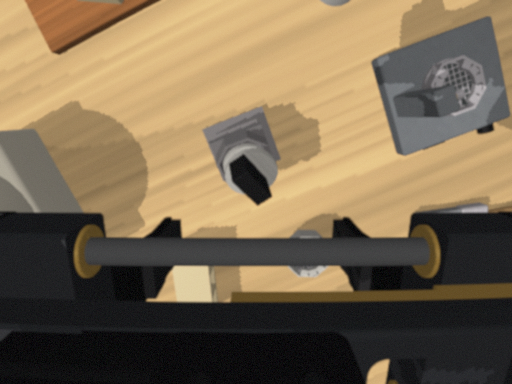

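The wrist view shows the cover's bar at (252,176), leaning down-image out of the cup, and the cradle foot at (240,135). The shaker is at the right, with its mouth at (458,85). Next I look at the sieve.

```bash
python3 -m jog '[0,0,0,68,498,28,1, 0,0,0,68,498,28,1, 0,0,0,68,498,28,1, 0,0,0,68,498,28,1, 0,0,0,68,498,28,1, 0,0,0,68,498,28,1, 0,0,0,68,498,28,1, 0,0,0,68,498,28,1, 0,0,0,68,498,28,1, 0,0,0,68,498,28,1, 0,0,0,68,498,28,1, 0,0,0,68,498,28,1, 0,0,0,68,498,28,1, 0,0,0,68,498,28,1, 0,0,0,68,498,28,1]'
python3 - <<'E'
from h import *
import pickle
k,im=snap('wrist','w_sieve'); pickle.dump(k,open('k_sieve.pkl','wb'))
o=r.observe();print(o['position'],np.abs(o['qd']).max(),o['joint_positions'].round(3))
d=r.recognise('wrist','sieve')
print([(round(x['score'],2),[round(float(v)*s) for v,s in zip(x['extent'],(512,384,512,384))]) for x in d[:3]])
u,v=proj(k,[.4437,-.2103,.05])[0].astype(int);print(u,v)
a,b=max(u-60,0),max(v-60,0)
c=cv2.resize(im[b:b+120,a:a+120,::-1],(600,600),interpolation=cv2.INTER_CUBIC)
print(a,b);cv2.imwrite('pics/w_sieve_c.png',c)
w=cv2.imread('pics/w_cover.png')[90:220,190:320]
cv2.imwrite('pics/w_cover_c.png',cv2.resize(w,(520,520),interpolation=cv2.INTER_CUBIC))
cc=np.hstack([c,cv2.resize(w,(600,600),interpolation=cv2.INTER_CUBIC)]);cv2.imwrite('pics/two.png',cv2.resize(cc,(800,400),interpolation=cv2.INTER_AREA))
E
```

```text
clock: 4.1
position: [0.4449, -0.2102, 0.2498]
eef_rot: [-3.074, 0.647, -0.001]
contact_force: [0.7, 0.2, -0.9]
gripper_width: 0.0872
[ 0.44483854 -0.21027992  0.24977856] 0.008074883339089081 [-0.111  0.155 -0.305 -0.    -1.11   1.267]
[(0.92, [364, 201, 62, 58]), (0.83, [260, 178, 54, 61]), (0.61, [265, 29, 108, 58])]
257 177
197 117
```

View pics/two.png

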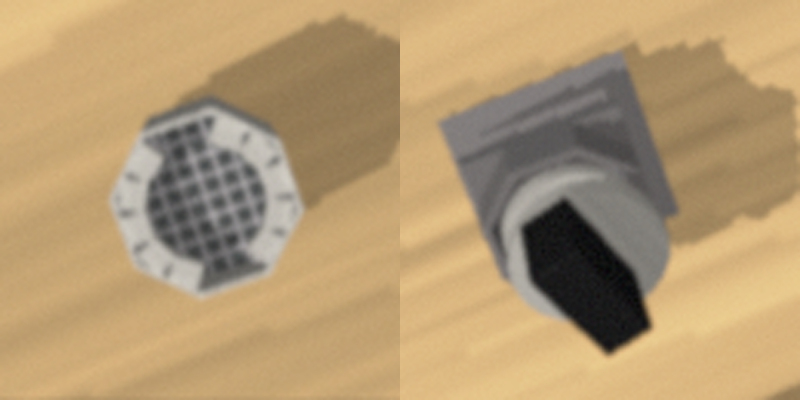

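Left: the chosen plain-metal octagonal section with its open mesh mouth, gaps at about (251,157) and (267,199); its centre is near (259,177). Right: the cover's grip, leaning down-image from the cup.

```bash
python3 - <<'E'
from h import *
import pickle
k=pickle.load(open('k_sieve.pkl','rb'))
c=at(k,(259.1,177),.06); a=at(k,(251,156.6),.06); b=at(k,(267.5,199.5),.06)
d=a-b; yaw=np.degrees(np.arctan2(d[1],d[0])); print(c.round(4),((a+b)/2).round(4),yaw, np.linalg.norm(d))
m=(c+(a+b)/2)/2
# shaker yaw & mouth from wrist view too
for y in (yaw+45,yaw+225): print(y,*todo([m[0],m[1],.056],down(np.radians(y))))
E
```

```text
[ 0.4458 -0.2131  0.06  ] [ 0.4442 -0.2128  0.06  ] -3.02242731506905 0.05188857591505189
41.97757268493095 [  1.2   2.3 193.7] [   0.    -0.  -155.8]
221.97757268493095 [  1.2   2.3 193.7] [-0.  -0.  24.2]
```

```bash
python3 -m jog '[0,0,8,1,2,40,1, 0,0,16,1,2,80,1, 0,0,24,1,2,110,1, 0,0,24,1,2,140,1, 0,0,24,1,2,165,1, 0,0,24,1,2,185,1, 0,0,24,1,2,194,1, 0,0,24,1,2,194,1, 0,0,24,1,2,194,0, 0,0,24,1,2,194,0, 0,0,24,1,2,194,0, 0,0,24,1,2,194,0, 0,0,24,1,2,194,0, 0,0,24,1,2,194,0]' 30
python3 - <<'E'
from h import *
o=r.observe(); T=R.from_rotvec(o['eef_rot']).as_matrix(); print(o['joint_positions'].round(2), np.degrees(np.arctan2(T[1,1],T[0,1])))
E
```

```text
clock: 5.6
position: [0.4452, -0.2128, 0.0564]
eef_rot: [-2.872, 1.272, -0.002]
contact_force: [-1.5, -0.6, 4.7]
gripper_width: 0.06
[-0.12  0.4  -0.55  0.   -0.62  0.85] -137.7889083645618
```

```bash
python3 -m jog '[0,0,0,0,0,-30,0, 0,0,0,0,0,-80,0, 0,0,0,0,0,-130,0, 0,0,0,-30,-40,-164,0, 0,0,0,-60,-85,-164,0, 0,0,0,-90,-130,-164,0, 0,0,0,-120,-175,-164,0, 0,0,0,-145,-220,-164,0, 0,0,0,-164,-251,-164,0, 0,0,0,-164,-251,-164,0, 0,0,0,-164,-251,-164,0, 0,0,0,-164,-251,-164,0]'
python3 - <<'E'
from h import *
import pickle
k,im=snap('wrist','w_sh'); pickle.dump(k,open('k_sh.pkl','wb'))
o=r.observe();print(o['position'],np.abs(o['qd']).max(),o['joint_positions'].round(3),o['contact_force'])
for n in ['shaker','post_top','sieve']:
    print(n,[(round(x['score'],2),[round(float(v)*s) for v,s in zip(x['extent'],(512,384,512,384))]) for x in r.recognise('wrist',n)[:3]])
print(proj(k,[.5816,.0105,.052]))
cv2.imwrite('pics/w_sh_v.png',cv2.resize(im[0:300,60:460,::-1],(800,600),interpolation=cv2.INTER_CUBIC))
E
```

```text
clock: 6.8
position: [0.5197, 0.0767, 0.2194]
eef_rot: [2.871, -1.273, -0.002]
contact_force: [-0.2, -0.9, -4.1]
gripper_width: 0.0598
[0.51975684 0.07621102 0.21970052] 0.012969689161266567 [ 0.455  0.239 -0.277  0.    -1.056  0.28 ] [-0.43505863 -0.67691527 -2.69659085]
shaker [(0.55, [254, 90, 182, 179])]
post_top [(0.74, [255, 89, 185, 178])]
sieve [(0.62, [255, 90, 184, 179]), (0.61, [260, 236, 121, 111])]
[[255.33579347  91.43954206]]
```

View pics/w_sh_v.png

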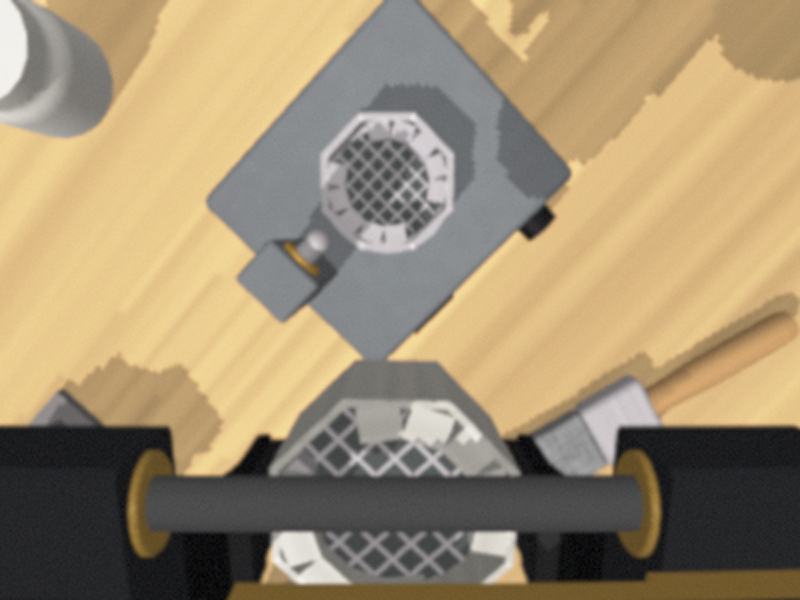

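Shaker mouth octagon centre at pixel (253.5, 91), with the post at lower left. The held sieve has one gap at the upper left, parallel to the shaker's gaps. Next I work out the shift.

```bash
python3 - <<'E'
from h import *
import pickle
k=pickle.load(open('k_sh.pkl','rb'))
f=lambda p,z: at(k,(60+p[0]/2,p[1]/2),z)
V=np.array([f(p,.052) for p in [(345,114),(415,112),(454,152),(455,206),(417,250),(357,251),(322,208),(320,152)]])
c=V.mean(0); print('mouth',c.round(4),(np.linalg.norm((V-c)[:,:2],axis=1)*1000).round(1))
a=np.degrees(np.arctan2(*(V-c)[:,:2].T[::-1])); print('yaw mod45',((a-22.5+22.5)%45-22.5).round(1))
B=[f(p,.03) for p in [(208,201),(375,362),(570,174)]]
for i in (0,1):
    d=B[i+1]-B[i]; print(np.linalg.norm(d[:2]),np.degrees(np.arctan2(d[1],d[0])))
P=f((280,280),.122);d=P-c; print('post',P,np.degrees(np.arctan2(d[1],d[0]))-90,np.linalg.norm(d[:2]))
o=r.observe();T=R.from_rotvec(o['eef_rot'])
e=at(k,(256,200.5),o['position'][2]+.004); print('held front edge tool x',T.inv().apply(e-o['position']))
print(k['xyz']-cal('wrist')['xyz'])
E
```

```text
mouth [0.5839 0.0116 0.052 ] [36.3 34.7 35.6 35.8 36.1 36.1 33.6 34.3]
yaw mod45 [ 6.6 -4.2 -2.8  0.9 -0.  -3.7 -3.6 -3.8]
0.12276581784115527 177.35386285233503
0.1430564766595511 -93.44417670135739
post [0.58545785 0.0699587  0.122     ] -1.5519825812936858 0.05837823529983018
held front edge tool x [ 0.02835874 -0.0011431  -0.00398068]
[-0.00021277  0.00083999 -0.00106224]
```

```bash
python3 - <<'E'
from h import *
for z in (.2,.112): print(*todo([.5837,.0105,z],down(np.radians(-137.8))))
E
```

```text
[91.1 -3.2 20.4] [-0.  -0.  -0.1]
[ 91.1  -3.1 108.4] [-0.  -0.  -0.1]
```

```bash
python3 -m jog '[0,0,0,40,-1,0,0, 0,0,0,80,-3,10,0, 0,0,0,91,-3,30,0, 0,0,0,91,-3,60,0, 0,0,0,91,-3,85,0, 0,0,0,91,-3,100,0, 0,0,0,91,-3,104,0, 0,0,0,91,-3,104,0,0,0,0,91,-3,104,0]'
python3 - <<'E'
from h import *
o=r.observe();print(o['position'],o['contact_force'],o['moment'])
k,im=snap('wrist','w_in')
cv2.imwrite('pics/w_in_v.png',cv2.resize(im[60:300,130:390,::-1],(650,600),interpolation=cv2.INTER_CUBIC))
E
```

```text
clock: 7.9
position: [0.5844, 0.0103, 0.1177]
eef_rot: [-2.87, 1.275, -0.004]
contact_force: [-0.0, -0.5, -2.1]
gripper_width: 0.0596
[0.58440109 0.01028368 0.11768868] [-0.02773405 -0.53217014 -2.12483882] [ 0.0396745  -0.0258095  -0.01679195]
```

View pics/w_in_v.png

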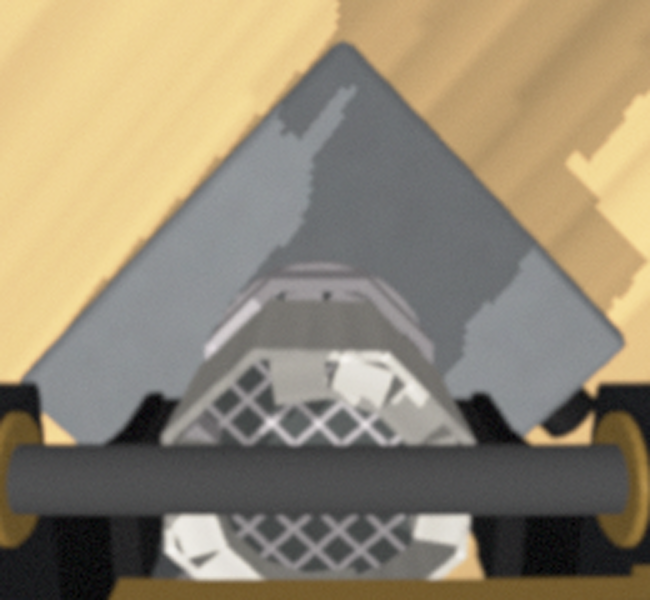

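The sieve (columns 165–475 in the crop) sits centred over the mouth octagon, whose visible edges are at 205–435. Next I lower it.

```bash
python3 -m jog '[0,0,0,0,0,6,0, 0,0,0,0,0,10,0, 0,0,0,0,0,13,0, 0,0,0,0,0,15,0, 0,0,0,0,0,15,0]'
```

```text
clock: 8.45
position: [0.5842, 0.0104, 0.1024]
eef_rot: [-2.87, 1.275, -0.004]
contact_force: [0.7, 0.9, -3.2]
gripper_width: 0.06
```

Already 6 mm below the lip with no force. Next I seat it.

```bash
python3 -m jog '[0,0,0,0,0,3,0, 0,0,0,0,0,6,0, 0,0,0,0,0,8,0, 0,0,0,0,0,9,0, 0,0,0,0,0,9,0]'; python3 -c "
from rig import r;o=r.observe();print(o['position'],o['contact_force'],o['moment'])"
```

```text
clock: 8.95
position: [0.5842, 0.0104, 0.0944]
eef_rot: [-2.871, 1.274, -0.004]
contact_force: [-3.6, 0.1, 4.3]
gripper_width: 0.0599
[0.58417453 0.0104157  0.09444831] [-3.60609672  0.12178277  4.2767637 ] [0.17119103 1.00895371 0.00170058]
```

```bash
python3 -m jog '[0,0,8,0,0,0,0, 0,0,16,0,0,0,0, 0,0,24,0,0,0,0, 0,0,32,0,0,0,0, 0,0,40,0,0,0,0, 0,0,48,0,0,0,0, 0,0,56,0,0,0,0, 0,0,64,0,0,0,0, 0,0,72,0,0,0,0, 0,0,79,0,0,0,0, 0,0,85,0,0,0,0, 0,0,89,0,0,0,0, 0,0,92,0,0,0,0, 0,0,95,0,0,0,0, 0,0,95,0,0,0,0]'; python3 -c "
from h import *;o=r.observe();print(o['position'],o['contact_force'],o['moment']);T=R.from_rotvec(o['eef_rot']).as_matrix(); print(np.degrees(np.arctan2(T[1,1],T[0,1])),o['joint_positions'])"
```

```text
clock: 10.45
position: [0.5814, 0.0105, 0.0946]
eef_rot: [1.007, -2.971, 0.001]
contact_force: [-7.6, 3.2, 5.2]
gripper_width: 0.06
[0.58144084 0.01045308 0.09455055] [-7.64134179  3.15682439  5.18094637] [0.8486994  2.24399709 1.25725678]
127.42629416123027 [ 0.29686623  0.46526024 -0.29154281  0.00141286 -0.81825203 -1.21541726]
```

```bash
python3 -m jog '[0,0,95,0,0,0,0.8, 0,0,0,0,0,0,0.8, 0,0,0,0,0,0,0.8, 0,0,0,0,0,-20,0.8, 0,0,0,0,0,-60,0.8, 0,0,0,0,0,-100,0.8, 0,0,0,-40,0,-120,0.8, 0,0,0,-80,0,-120,0.8, 0,0,0,-80,0,-120,1, 0,0,0,-80,0,-120,1]'
python3 - <<'E'
from h import *
import pickle
k,im=snap('wrist','w_lock'); pickle.dump(k,open('k_lock.pkl','wb'))
o=r.observe();T=R.from_rotvec(o['eef_rot']).as_matrix(); print(o['position'],np.degrees(np.arctan2(T[1,1],T[0,1])),o['contact_force'])
u,v=proj(k,[.5829,.0118,.098])[0].astype(int);print(u,v)
a,b=max(u-100,0),max(v-75,0);print(a,b)
cv2.imwrite('pics/w_lock_v.png',cv2.resize(im[b:b+150,a:a+200,::-1],(800,600),interpolation=cv2.INTER_CUBIC))
E
```

```text
clock: 11.45
position: [0.6456, 0.0597, 0.2134]
eef_rot: [1.004, -2.971, 0.001]
contact_force: [0.3, -0.6, -0.5]
gripper_width: 0.0848
[0.64499882 0.05915242 0.21350263] 127.34818694742093 [-0.29141433  0.5466835  -0.14041567]
256 100
156 25
```

View pics/w_lock_v.png

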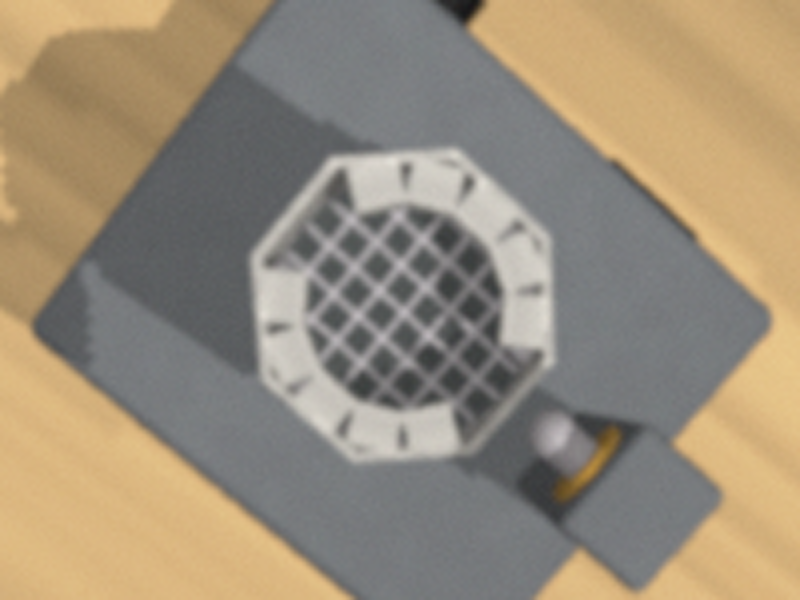

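The sieve sits seated with its gaps along the shaker's y: one gap at (505,405) in the crop, facing the plunger, the other at (300,215). Next I compute its exact centre and yaw, and look at the cover closely.

```bash
python3 - <<'E'
from h import *
import pickle
k=pickle.load(open('k_lock.pkl','rb'))
f=lambda p,z: at(k,(156+p[0]/4,25+p[1]/4),z)
V=np.array([f(p,.098) for p in [(333,157),(460,150),(548,235),(551,355),(470,455),(355,460),(262,375),(252,258)]])
c=V.mean(0); print('sieve',c.round(4),(np.linalg.norm((V-c)[:,:2],axis=1)*1000).round(1))
a=np.degrees(np.arctan2(*(V-c)[:,:2].T[::-1])); print('yaw mod45',np.mean(a%45-22.5),(a%45-22.5).round(1))
d=f((505,405),.098)-f((297,212),.098); print('gap dir',np.degrees(np.arctan2(d[1],d[0]))-90)
B=[f(p,.03) for p in [(35,325),(770,320)]]; P=f((640,510),.122);print('post',P, np.degrees(np.arctan2(*(P-c)[:2][::-1]))-90)
o=r.observe();print(o['joint_positions'].round(2))
# go view cover: tool down, above (0.585,0.272), options of yaw
for y in (127.3,60,180): print(y,*todo([.585-.0,.275,.24],down(np.radians(y))))
E
```

```text
sieve [0.5835 0.0125 0.098 ] [32.1 32.2 32.2 31.5 32.7 32.3 32.  32.1]
yaw mod45 -4.163374555355624 [-4.3 -5.3 -4.1 -2.4 -5.3 -3.5 -5.5 -2.8]
gap dir -4.630627945778571
post [0.58675241 0.07153422 0.122     ] -3.190787835307816
[ 0.34  0.45  0.02  0.   -1.15 -1.26]
127.3 [-83.1 208.  -26.8] [ 0.1 -0.3  0. ]
60 [-83.1 208.  -26.8] [-0.1 -0.3 67.3]
180 [-83.1 208.  -26.8] [  0.2  -0.3 -52.7]
```

```bash
cat > pnp.py <<'E'
from h import *
from scipy.optimize import least_squares
BX=lambda s:np.array(s)*[.011,.025,1]
def fit(views,x0,sg=1.5):
    "views: list of (k, model pts (cover frame), pixels); x=[pos of origin, rotvec]"
    def res(x): return np.concatenate([(proj(k,R.from_rotvec(x[3:]).apply(M)+x[:3])-uv).ravel() for k,M,uv in views])
    return least_squares(res,x0,x_scale=[.01]*3+[.1]*3)
def show(x):
    m=R.from_rotvec(x[3:]).as_matrix(); z=m[:,2]
    print('origin',x[:3].round(4),'z',z.round(3),'tilt',np.degrees(np.arccos(z[2])).round(1),'az',np.degrees(np.arctan2(z[1],z[0])).round(1),'x',m[:,0].round(3),'y',m[:,1].round(3),'grip',(x[:3]+.047*z).round(4))
E
python3 - <<'E'
from pnp import *
import pickle
k=pickle.load(open('k_cover.pkl','rb'))
s=130/400
px=lambda p:[190+p[0]*s,90+p[1]*s]
# A,F: far end bottom; B: near end bottom; C,D near end top; E far end top
uv=np.array([px(p) for p in [(165,197),(122,230),(235,275),(250,327),(210,355),(133,283)]])
# image right of bar (A,B,C) vs left (F,E,D); put near(end down)=+y or -y ; choose x sign for handedness
best=[]
for sy in (1,-1):
  for sx in (1,-1):
    M=BX([(sx,-sy,.030),(-sx,-sy,.030),(sx,sy,.030),(sx,sy,.064),(-sx,sy,.064),(-sx,-sy,.064)])
    for az in np.radians(np.arange(0,360,60)):
      for yaw in np.radians(np.arange(0,360,60)):
        Rm=R.from_rotvec([-.5*np.sin(az),.5*np.cos(az),0])*R.from_euler('z',yaw)
        q=fit([(k,M,uv)],np.r_[.59,.27,.05,Rm.as_rotvec()]); best.append((q.cost,sy,sx,q.x))
best.sort(key=lambda t:t[0])
seen=0
for b in best[:120:12]: print(b[0].round(2),b[1:3]); show(b[3])
E
```

```text
1.07 (1, -1)
origin [0.6012 0.2814 0.0156] z [-0.471  0.008  0.882] tilt 28.1 az 179.1 x [-0.197  0.974 -0.114] y [-0.86  -0.228 -0.457] grip [0.579  0.2818 0.0571]
1.07 (1, -1)
origin [0.6012 0.2814 0.0156] z [-0.471  0.008  0.882] tilt 28.1 az 179.1 x [-0.197  0.974 -0.114] y [-0.86  -0.228 -0.457] grip [0.579  0.2818 0.0571]
1.07 (-1, 1)
origin [0.6012 0.2814 0.0156] z [-0.471  0.008  0.882] tilt 28.1 az 179.1 x [ 0.197 -0.974  0.114] y [0.86  0.228 0.457] grip [0.579  0.2818 0.0571]
1.07 (-1, 1)
origin [0.6012 0.2814 0.0156] z [-0.471  0.008  0.882] tilt 28.1 az 179.1 x [ 0.197 -0.974  0.114] y [0.86  0.228 0.457] grip [0.579  0.2818 0.0571]
1.07 (-1, 1)
origin [0.6012 0.2814 0.0156] z [-0.471  0.008  0.882] tilt 28.1 az 179.1 x [ 0.197 -0.974  0.114] y [0.86  0.228 0.457] grip [0.579  0.2818 0.0571]
1.07 (1, -1)
origin [0.6012 0.2814 0.0156] z [-0.471  0.008  0.882] tilt 28.1 az 179.1 x [-0.197  0.974 -0.114] y [-0.86  -0.228 -0.457] grip [0.579  0.2818 0.0571]
4.51 (-1, -1)
origin [0.6145 0.2751 0.0866] z [-0.747  0.162 -0.645] tilt 130.1 az 167.7 x [-0.112  0.925  0.363] y [ 0.655  0.343 -0.673] grip [0.5793 0.2827 0.0563]
4.51 (-1, -1)
origin [0.6145 0.2751 0.0866] z [-0.747  0.162 -0.645] tilt 130.1 az 167.7 x [-0.112  0.925  0.363] y [ 0.655  0.343 -0.673] grip [0.5793 0.2827 0.0563]
4.51 (-1, -1)
origin [0.6145 0.2751 0.0866] z [-0.747  0.162 -0.645] tilt 130.1 az 167.7 x [-0.112  0.925  0.363] y [ 0.655  0.343 -0.673] grip [0.5793 0.2827 0.0563]
4.51 (1, 1)
origin [0.6145 0.2751 0.0866] z [-0.747  0.162 -0.645] tilt 130.1 az 167.7 x [ 0.112 -0.925 -0.363] y [-0.655 -0.343  0.673] grip [0.5793 0.2827 0.0563]
```

```bash
python3 - <<'E'
from h import *
z=np.array([-.471,.008,.882]); z/=np.linalg.norm(z)
x=np.array([-.197,.974,-.114]); x-=z*(x@z); x/=np.linalg.norm(x)
g=np.array([.583,.277,.088])
for s in (1,-1):
    Rm=R.from_matrix(np.c_[np.cross(s*x,-z),s*x,-z]); print(*todo(g+.125*z,Rm))
E
```

```text
[-36.8 247.3  15.3] [ 12.5 -25.7  23.9]
[-36.8 247.3  15.3] [  35.3   17.1 -151.4]
```

```bash
python3 -m jog '[0,0,0,0,0,-40,1, 2.5,-5,5,-10,45,-40,1, 5,-10,10,-20,90,-30,1, 7.5,-15,15,-30,135,-20,1, 10,-20,20,-37,180,-10,1, 12.5,-26,24,-37,220,5,1, 12.5,-26,24,-37,247,15,1, 12.5,-26,24,-37,247,15,1, 12.5,-26,24,-37,247,15,1, 12.5,-26,24,-37,247,15,1, 12.5,-26,24,-37,247,15,1]'
python3 - <<'E'
from h import *
import pickle
k,im=snap('wrist','w_c2'); pickle.dump(k,open('k_c2.pkl','wb'))
o=r.observe();print(o['position'],np.abs(o['qd']).max(),o['joint_positions'].round(2))
for n in ['cover','cover_grip','cradle']:
    print(n,[(round(x['score'],2),[round(float(v)*s) for v,s in zip(x['extent'],(512,384,512,384))]) for x in r.recognise('wrist',n)[:2]])
u,v=proj(k,[.583,.277,.088])[0].astype(int);print(u,v)
a,b=max(u-100,0),max(v-110,0);print(a,b)
cv2.imwrite('pics/w_c2_v.png',cv2.resize(im[b:b+150,a:a+200,::-1],(800,600),interpolation=cv2.INTER_CUBIC))
E
```

```text
clock: 12.6
position: [0.5235, 0.2772, 0.1983]
eef_rot: [-0.298, 2.634, -0.086]
contact_force: [0.8, 1.1, 0.7]
gripper_width: 0.087
[0.5243326  0.27725755 0.19891331] 0.02822860756964499 [ 0.82  0.21 -0.73  0.94 -0.45 -2.99]
cover [(0.65, [258, 183, 64, 73]), (0.26, [115, 218, 39, 44])]
cover_grip [(0.58, [261, 182, 64, 79])]
cradle [(0.58, [264, 173, 86, 86])]
257 192
157 82
```

View pics/w_c2_v.png

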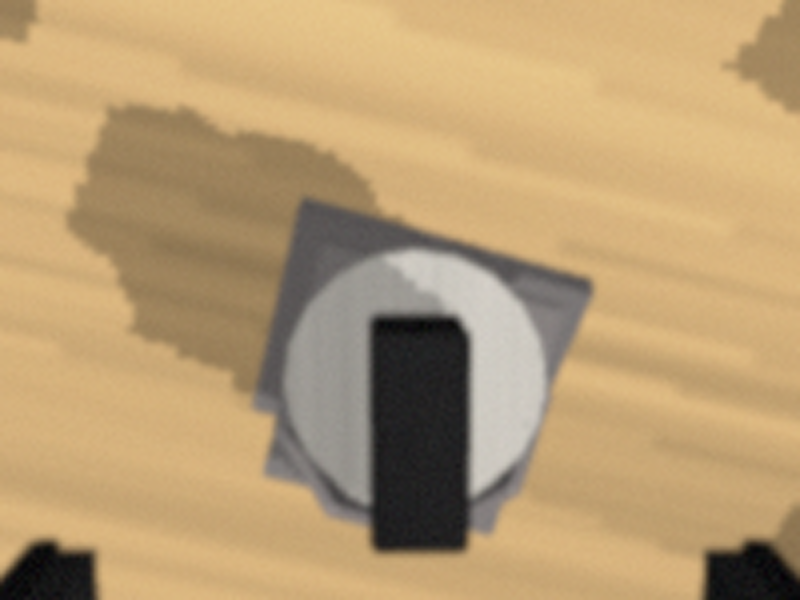

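```bash
python3 - <<'E'
from pnp import *
import pickle
k=pickle.load(open('k_c2.pkl','rb'))
im=cv2.imread('pics/w_c2.png')
px=lambda p:[157+p[0]/4,82+p[1]/4]
o=r.observe();T=R.from_rotvec(o['eef_rot']).as_matrix()
x0=np.r_[.603,.278,.047,R.from_matrix(np.c_[T[:,1],T[:,0],-T[:,2]]).as_rotvec()]
for yc in (.008,-.008):
  M=np.array([(-.011,-.025,.064),(.011,-.025,.064),(.011,.025,.064),(-.011,.025,.03),(.011,.025,.03),(-.032,yc,.03),(.032,yc,.03),(0,yc+.032,.0275)])
  uv=np.array([px(p) for p in [(374,549),(466,549),(468,335),(376,318),(455,318),(285,380),(545,380),(418,248)]])
  q=fit([(k,M,uv)],x0); print(yc,q.cost, (q.fun.reshape(-1,2)*4).round(0).tolist()); show(q.x)
E
```

```text
0.008 4.184563972707926 [[-2.0, 1.0], [1.0, 0.0], [1.0, -0.0], [-4.0, -4.0], [5.0, -4.0], [4.0, 2.0], [-2.0, 1.0], [-2.0, 5.0]]
origin [0.6146 0.28   0.0307] z [-0.48   0.018  0.877] tilt 28.7 az 177.9 x [-0.191  0.974 -0.124] y [-0.856 -0.227 -0.464] grip [0.5921 0.2809 0.0719]
-0.008 162.93589911354874 [[-1.0, -11.0], [-0.0, -12.0], [1.0, 19.0], [-7.0, -34.0], [6.0, -36.0], [5.0, 22.0], [-2.0, 18.0], [-3.0, 34.0]]
origin [0.5941 0.2754 0.0252] z [-0.147  0.092  0.985] tilt 10.0 az 148.2 x [-0.211  0.97  -0.122] y [-0.966 -0.225 -0.124] grip [0.5872 0.2797 0.0715]
```

```bash
python3 - <<'E'
from pnp import *
import pickle
k=pickle.load(open('k_c2.pkl','rb')); k1=pickle.load(open('k_cover.pkl','rb')); kt=cal('top'); 
px=lambda p:[157+p[0]/4,82+p[1]/4]
yc=.008
M=np.array([(-.011,-.025,.064),(.011,-.025,.064),(.011,.025,.064),(-.011,.025,.03),(.011,.025,.03),(-.032,yc,.03),(.032,yc,.03),(0,yc+.032,.0275)])
uv=np.array([px(p) for p in [(374,549),(466,549),(468,335),(376,318),(455,318),(285,380),(545,380),(418,248)]])
s=130/400; px1=lambda p:[190+p[0]*s,90+p[1]*s]
uv1=np.array([px1(p) for p in [(165,197),(122,230),(235,275),(250,327),(210,355),(133,283)]])
M1=BX([(-1,-1,.030),(1,-1,.030),(-1,1,.030),(-1,1,.064),(1,1,.064),(1,-1,.064)])
x0=np.r_[.61,.278,.04,R.from_matrix(np.c_[[-.191,.974,-.124],[-.856,-.227,-.464],[-.48,.018,.877]]).as_rotvec()]
q=fit([(k,M,uv),(k1,M1,uv1)],x0); print(q.cost,(q.fun.reshape(-1,2)).round(1).tolist()); show(q.x)
m=R.from_rotvec(q.x[3:]).as_matrix(); x,y,z=m.T
print('top proj grip',proj(kt,q.x[:3]+.047*z),'scene',proj(cal('scene'),q.x[:3]+.047*z))
g=q.x[:3]+.055*z
print('g',g)
Rm=R.from_matrix(np.c_[np.cross(-x,-z),-x,-z])
print(*todo(g+(.10+.006)*z,Rm),Rm.as_rotvec())
E
```

```text
22.056465025506068 [[-2.0, 1.1], [0.0, 1.2], [0.7, -2.1], [-1.6, -1.7], [1.7, -1.6], [-0.6, 0.2], [0.5, 0.7], [-0.5, -0.1], [-0.6, -1.4], [-2.3, -1.3], [-0.1, -1.3], [1.9, 0.7], [-0.9, 1.4], [-1.5, 0.8]]
origin [0.608  0.2796 0.0411] z [-0.513  0.003  0.858] tilt 30.9 az 179.7 x [-0.186  0.976 -0.114] y [-0.838 -0.218 -0.5  ] grip [0.5839 0.2797 0.0814]
top proj grip [[160.76147614 176.28627579]] scene [[345.38076608 223.15656711]]
g [0.57976062 0.27976918 0.08828261]
[ 8.5  4.7 17.7] [   3.8    0.5 -179.7] [2.95336519 0.32465465 0.81458802]
```

High side confirmed: the eccentric disc centre is offset toward the low, robot side (fit cost 4 against 163). I turn the gripper half round so the last joint has room for placing and locking.

```bash
python3 -m jog '[0,0,-8.5,0,0,0,1, 0,0,-17,0,0,0,1, 0,0,-25.5,0,0,0,1, 0,0,-34,0,0,0,1, 0,0,-42.5,0,0,0,1, 0,0,-51,0,0,0,1, 0,0,-59.5,0,0,0,1, 0,0,-68,0,0,0,1, 0,0,-76.5,0,0,0,1, 0,0,-85,0,0,0,1, 0,0,-93.5,0,0,0,1, 0,0,-102,0,0,0,1, 0,0,-110.5,0,0,0,1, 0,0,-119,0,0,0,1, 0,0,-127.5,0,0,0,1, 0,0,-136,0,0,0,1, 0,0,-144.5,0,0,0,1, 0,0,-153,0,0,0,1, 0,0,-161.5,0,0,0,1, 0,0,-170,0,0,0,1]'
python3 - <<'E'
from h import *
import pickle
z=np.array([-.50,.01,.866]); z/=np.linalg.norm(z)
x=np.array([-.188,.975,-.118]); x-=z*(x@z); x/=np.linalg.norm(x)
pickle.dump((x,z),open('cov.pkl','wb'))
g=np.array([.580,.2797,.0885]);Rm=R.from_matrix(np.c_[np.cross(-x,-z),-x,-z])
print(*todo(g+.106*z,Rm)); print(r.observe()['joint_positions'].round(2))
E
```

```text
clock: 14.8
position: [0.5259, 0.277, 0.1998]
eef_rot: [3.025, 0.079, 0.766]
contact_force: [-0.5, -0.0, -0.6]
gripper_width: 0.0871
[-8.2 -4.3 17.7] [-0.4  1.5 -9.7]
[ 0.82  0.21 -0.73  0.94 -0.45 -0.02]
```

Aim at 100 mm behind the grip, then look again from this side.

```bash
python3 -m jog '[0,1.5,-8,-8,-4,18,1, 0,1.5,-9.7,-8,-4,18,1, 0,1.5,-9.7,-8,-4,18,1, 0,1.5,-9.7,-8,-4,18,1]'
python3 - <<'E'
from h import *
import pickle
k,im=snap('wrist','w_c3'); pickle.dump(k,open('k_c3.pkl','wb'))
o=r.observe();print(o['position'],o['joint_positions'].round(2))
u,v=proj(k,[.5839,.2797,.0814])[0].astype(int);print(u,v)
a,b=max(u-100,0),max(v-90,0);print(a,b)
cv2.imwrite('pics/w_c3_v.png',cv2.resize(im[b:b+150,a:a+200,::-1],(800,600),interpolation=cv2.INTER_CUBIC))
E
```

```text
clock: 15.2
position: [0.5281, 0.28, 0.1806]
eef_rot: [2.96, 0.326, 0.791]
contact_force: [-0.8, 1.2, 0.0]
gripper_width: 0.0871
[0.52804837 0.28040287 0.18090873] [ 0.75  0.23 -0.8   1.2  -0.38 -0.06]
256 197
156 107
```

View pics/w_c3_v.png

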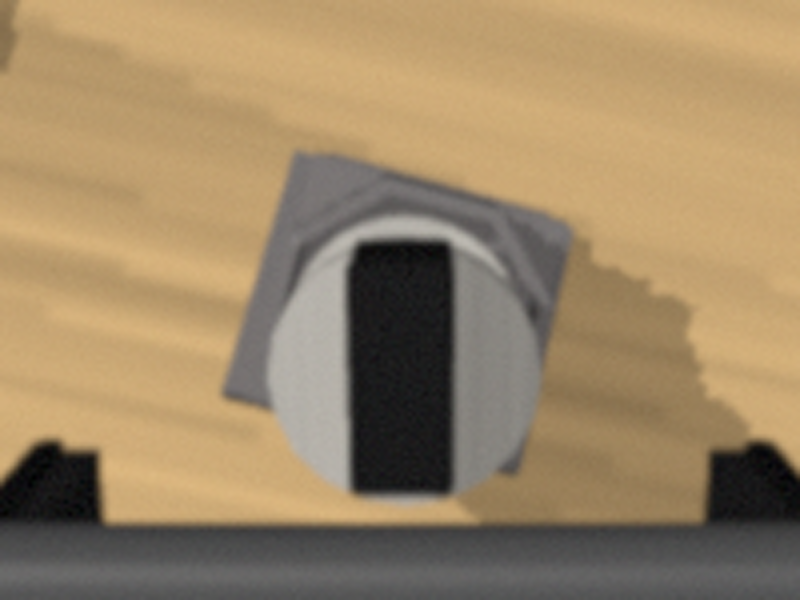

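The bar is centred between the fingertips (about 352–452 across), and the disc extends down-image, which again puts the cover's +y on the low side. Refit with all views.

```bash
python3 - <<'E'
from pnp import *
import pickle
L=lambda n:pickle.load(open(n,'rb'))
k,k1,k3=L('k_c2.pkl'),L('k_cover.pkl'),L('k_c3.pkl'); yc=.008
M=np.array([(-.011,-.025,.064),(.011,-.025,.064),(.011,.025,.064),(-.011,.025,.03),(.011,.025,.03),(-.032,yc,.03),(.032,yc,.03),(0,yc+.032,.0275)])
uv=np.array([[157+p[0]/4,82+p[1]/4] for p in [(374,549),(466,549),(468,335),(376,318),(455,318),(285,380),(545,380),(418,248)]])
M3=np.array([(.011,.025,.064),(-.011,.025,.064),(.011,-.025,.03),(-.011,-.025,.03),(.032,yc,.03),(-.032,yc,.03),(0,.04,.03)])
uv3=np.array([[156+p[0]/4,107+p[1]/4] for p in [(352,493),(452,493),(360,241),(449,241),(268,372),(543,372),(405,503)]])
uv1=np.array([[190+p[0]*.325,90+p[1]*.325] for p in [(165,197),(122,230),(235,275),(250,327),(210,355),(133,283)]])
M1=BX([(-1,-1,.030),(1,-1,.030),(-1,1,.030),(-1,1,.064),(1,1,.064),(1,-1,.064)])
x0=np.r_[.608,.2796,.0411,R.from_matrix(np.c_[[-.191,.974,-.124],[-.856,-.227,-.464],[-.48,.018,.877]]).as_rotvec()]
for V in ([(k3,M3,uv3)],[(k,M,uv),(k3,M3,uv3)],[(k,M,uv),(k1,M1,uv1),(k3,M3,uv3)]):
    q=fit(V,x0); print(q.cost,np.abs(q.fun).max().round(1)); show(q.x)
m=R.from_rotvec(q.x[3:]).as_matrix(); x,y,z=m.T
g=q.x[:3]+.054*z; Rm=R.from_matrix(np.c_[np.cross(-x,-z),-x,-z])
print('g',g,*todo(g+.006*z,Rm))
E
```

```text
2.6568640038581304 1.0
origin [0.61   0.2773 0.032 ] z [-0.493  0.029  0.869] tilt 29.6 az 176.6 x [-0.18   0.974 -0.134] y [-0.851 -0.223 -0.476] grip [0.5868 0.2787 0.0729]
17.694740889874453 2.1
origin [0.6085 0.2786 0.0385] z [-0.49   0.024  0.871] tilt 29.4 az 177.2 x [-0.182  0.975 -0.129] y [-0.853 -0.222 -0.473] grip [0.5855 0.2797 0.0795]
32.17289178556426 2.2
origin [0.6081 0.2789 0.0405] z [-0.506  0.013  0.863] tilt 30.4 az 178.5 x [-0.183  0.976 -0.122] y [-0.843 -0.219 -0.491] grip [0.5843 0.2795 0.0811]
g [0.58076147 0.27963968 0.08710772] [-1.300e+00  1.000e-01  1.016e+02] [-0.6  0.3 -0. ]
```

```bash
python3 -m jog '[0,0,0,-1,0,30,0, 0,0,0,-1,0,60,0, 0,0,0,-1,0,80,0, 0,0,0,-1,0,92,0, 0,0,0,-1,0,98,0, 0,0,0,-1,0,98,0, 0,0,0,-1,0,98,-1, 0,0,0,-1,0,98,-1, 0,0,0,-1,0,98,-1, 0,0,0,-1,0,98,-1, 0,0,0,-1,0,98,-1, 0,0,0,-1,0,98,-1]' 40
python3 - <<'E'
from h import *
o=r.observe();T=R.from_rotvec(o['eef_rot']).as_matrix();print(o['position'],o['joint_positions'].round(2),o['contact_force'],T.round(3).tolist())
E
```

```text
clock: 16.45
position: [0.5762, 0.2804, 0.0962]
eef_rot: [2.961, 0.328, 0.794]
contact_force: [-1.8, 0.7, 3.2]
gripper_width: 0.0215
[0.57618384 0.28041586 0.09622404] [ 0.44  0.41 -0.79  2.01 -0.24 -0.62] [-1.76894777  0.65300886  3.1860658 ] [[0.845, 0.189, 0.5], [0.219, -0.976, -0.002], [0.488, 0.111, -0.866]]
```

Held, at 21.5 mm. Next I retract along the cup's axis.

```bash
python3 -m jog '[0,0,0,0,0,-8,-1, 0,0,0,0,0,-20,-1, 0,0,0,0,0,-40,-1, 0,0,0,0,0,-65,-1, 0,0,0,0,0,-90,-1, 0,0,0,0,0,-110,-1, 0,0,0,0,0,-120,-1, 0,0,0,0,0,-120,-1]'
python3 - <<'E'
from h import *
o=r.observe();T=R.from_rotvec(o['eef_rot']).as_matrix();print(o['joint_positions'].round(2),o['contact_force'],o['moment'])
# upright: tool y = -cover x ; for insertion cover x yaw 86 -> tool y yaw -94
print(*todo([.5829,.0118,.27],down(np.radians(-94))))
print(*todo([.53,.15,.27],down(np.radians(-94))))
E
```

```text
clock: 17.25
position: [0.5153, 0.2815, 0.2009]
eef_rot: [2.962, 0.33, 0.795]
contact_force: [-0.5, 0.7, -2.9]
gripper_width: 0.0216
[ 0.81  0.19 -0.78  1.07 -0.43  0.03] [-0.54125966  0.65635383 -2.88576437] [0.05727499 1.40882524 0.04574546]
[ 31.6 283.6 -26. ] [  2.3 -30.1  16.3]
[ 17.3 138.7 -52.5] [  2.3 -30.1  16.3]
```

```bash
python3 -m jog '[0.4,-5,2.7,3,20,-25,-1, 0.8,-10,5.4,6,45,-50,-1, 1.2,-15,8,10,75,-55,-1, 1.6,-20,11,14,105,-54,-1, 2,-25,13.5,17,138,-52,-1, 2.3,-29.7,16.3,20,175,-48,-1, 2.3,-29.7,16.3,25,215,-40,-1, 2.3,-29.7,16.3,29,250,-32,-1, 2.3,-29.7,16.3,32,275,-26,-1, 2.3,-29.7,16.3,32,284,-26,-1, 2.3,-29.7,16.3,32,284,-26,-1, 2.3,-29.7,16.3,32,284,-26,-1]'
python3 - <<'E'
from h import *
o=r.observe();T=R.from_rotvec(o['eef_rot']).as_matrix();print(o['position'],o['joint_positions'].round(2),o['contact_force'],o['moment'],T.round(3).tolist())
print(*todo([.5829,.0120,.175],down(np.radians(-94))))
E
```

```text
clock: 18.45
position: [0.583, 0.0115, 0.2695]
eef_rot: [-3.139, 0.11, -0.008]
contact_force: [0.1, -0.4, -1.7]
gripper_width: 0.0218
[0.5829571  0.01151097 0.269518  ] [ 0.3   0.3  -0.07  0.   -1.2   1.2 ] [ 0.11949578 -0.44316219 -1.70665982] [-0.01477945  0.03106688  0.0068034 ] [[0.998, -0.07, 0.005], [-0.07, -0.998, 0.001], [0.005, -0.001, -1.0]]
[-0.6 -0.4 94.5] [-0.1 -0.3 -0. ]
```

```bash
python3 -m jog '[0,0,0,-0.5,0,30,-1, 0,0,0,-0.5,0,60,-1, 0,0,0,-0.5,0,80,-1, 0,0,0,-0.5,0,92,-1, 0,0,0,-0.5,0,97,-1, 0,0,0,-0.5,0,97,-1, 0,0,0,-0.5,0,97,-1]'
python3 - <<'E'
from h import *
import pickle
k,im=snap('wrist','w_top'); pickle.dump(k,open('k_top.pkl','wb'))
o=r.observe();T=R.from_rotvec(o['eef_rot']).as_matrix();print(o['position'],o['contact_force'])
for n,P in [('axis mouth',[.5829,.0118,.098]),('mouth+x edge',[.6129,.0098,.098])]: print(n,proj(k,P))
cv2.imwrite('pics/w_top_v.png',cv2.resize(im[120:270,156:356,::-1],(800,600),interpolation=cv2.INTER_CUBIC))
E
```

```text
clock: 19.15
position: [0.5837, 0.0121, 0.1737]
eef_rot: [-3.139, 0.109, -0.012]
contact_force: [1.1, 0.2, -2.2]
gripper_width: 0.0218
[0.58378638 0.01195689 0.17386686] [-0.10914636 -0.13453438 -1.7233782 ]
axis mouth [[257.49714357 211.41606552]]
mouth+x edge [[257.3921255  171.41591819]]
```

View pics/w_top_v.png

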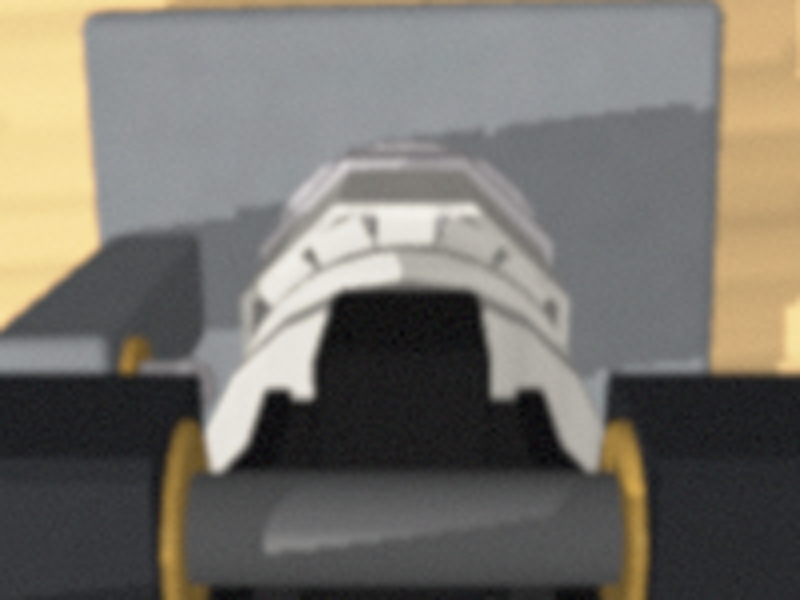

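```bash
python3 - <<'E'
from h import *
import pickle
k=pickle.load(open('k_top.pkl','rb'))
for oz in (.108,.110,.112):
  for n,P in [('plate low',[.5838+.028,.012,oz+.014]),('plate up',[.5838+.028,.012,oz+.02]),('rim top',[.5838+.024,.012,oz+.03])]: print(oz,n,((proj(k,P)[0]-[156,120])*4).round(0))
E
```

```text
0.108 plate low [393. 239.]
0.108 plate up [392. 246.]
0.108 rim top [394. 286.]
0.11 plate low [393. 241.]
0.11 plate up [392. 249.]
0.11 rim top [394. 289.]
0.112 plate low [393. 244.]
0.112 plate up [392. 252.]
0.112 rim top [394. 293.]
```

The sieve's front edge sits at row 205 of the crop, as predicted. The bar (330–485), the plate and the sieve all centre at about column 407, so alignment is within about 0.5 mm. I lower it straight down.

```bash
python3 -m jog '[0,0,0,0,0,5,-1, 0,0,0,0,0,9,-1, 0,0,0,0,0,12,-1, 0,0,0,0,0,15,-1, 0,0,0,0,0,17,-1, 0,0,0,0,0,17,-1]'; python3 -c "
from rig import r;o=r.observe();print(o['position'],o['contact_force'],o['moment'])"
```

```text
clock: 19.8
position: [0.5837, 0.0119, 0.1564]
eef_rot: [-3.139, 0.109, -0.011]
contact_force: [0.5, -0.9, -2.1]
gripper_width: 0.0215
[0.58366886 0.01185487 0.15639243] [ 0.54463915 -0.91598144 -2.11155107] [-0.03841564  0.05335549 -0.04124099]
```

No contact force, and it should be entering. I continue to seat it.

```bash
python3 -m jog '[0,0,0,0,0,3,-1, 0,0,0,0,0,5,-1, 0,0,0,0,0,7,-1, 0,0,0,0,0,9,-1, 0,0,0,0,0,9,-1]'; python3 -c "
from rig import r;o=r.observe();print(o['position'],o['contact_force'],o['moment'])"
```

```text
clock: 20.3
position: [0.5838, 0.0117, 0.1481]
eef_rot: [-3.139, 0.109, -0.011]
contact_force: [-2.3, -0.1, 2.4]
gripper_width: 0.0215
[0.5837713  0.01168081 0.14808721] [-2.27061121 -0.14396197  2.40503883] [-0.19481829  0.50964674  0.04271425]
```

```bash
python3 -m jog '[0,0,0,0,0,1,-1, 0,0,0,0,0,1.5,-1, 0,0,0,0,0,1.5,-1]'; python3 -c "
from rig import r;o=r.observe();print(o['position'],o['contact_force'],o['moment'])"
```

```text
clock: 20.6
position: [0.5838, 0.0117, 0.148]
eef_rot: [-3.139, 0.108, -0.012]
contact_force: [-2.8, -0.1, 7.4]
gripper_width: 0.0217
[0.58384734 0.01165126 0.14800625] [-2.80277609 -0.14771756  7.43287527] [0.19612064 1.09380685 0.04444037]
```

Seated on a hard stop. Next I turn it clockwise.

```bash
python3 -m jog '[0,0,8,0,0,0,-1, 0,0,16,0,0,0,-1, 0,0,24,0,0,0,-1, 0,0,32,0,0,0,-1, 0,0,40,0,0,0,-1, 0,0,48,0,0,0,-1, 0,0,56,0,0,0,-1, 0,0,64,0,0,0,-1, 0,0,72,0,0,0,-1, 0,0,79,0,0,0,-1, 0,0,85,0,0,0,-1, 0,0,89,0,0,0,-1, 0,0,92,0,0,0,-1, 0,0,95,0,0,0,-1, 0,0,97,0,0,0,-1, 0,0,97,0,0,0,-1]'; python3 -c "
from h import *;o=r.observe();print(o['position'],o['contact_force'],o['moment']);T=R.from_rotvec(o['eef_rot']).as_matrix(); print(np.degrees(np.arctan2(T[1,1],T[0,1])),o['joint_positions'])"
```

```text
clock: 22.2
position: [0.5839, 0.011, 0.1481]
eef_rot: [-2.002, 2.415, -0.01]
contact_force: [-0.1, -3.4, 0.6]
gripper_width: 0.0222
[0.58387774 0.01098853 0.14806145] [-0.10698737 -3.42336737  0.60124066] [-1.09341425  0.14507058  1.14226868]
169.30834563631305 [ 0.29804232  0.40114081 -0.23857103  0.00513365 -0.92433643 -0.48772728]
```

Stop felt (moment 1.1 N·m). Next I release, rise and look.

```bash
python3 -m jog '[0,0,0,0,0,0,0.2, 0,0,0,0,0,0,0.2, 0,0,0,0,0,0,0.2, 0,0,0,0,0,-20,0.2, 0,0,0,0,0,-50,0.2, 0,0,0,0,0,-90,0.2, 0,0,0,-40,0,-110,0.2, 0,0,0,-70,0,-110,0.2, 0,0,0,-70,0,-110,0.2, 0,0,0,-70,0,-110,0.2]'
python3 - <<'E'
from h import *
import pickle
k,im=snap('wrist','w_fin'); pickle.dump(k,open('k_fin.pkl','wb'))
o=r.observe();print(o['position'],o['contact_force'])
u,v=proj(k,[.583,.012,.11])[0].astype(int);print(u,v)
a,b=max(u-100,0),max(v-75,0);print(a,b)
cv2.imwrite('pics/w_fin_v.png',cv2.resize(im[b:b+150,a:a+200,::-1],(800,600),interpolation=cv2.INTER_CUBIC))
E
```

```text
clock: 23.2
position: [0.5958, 0.0806, 0.2577]
eef_rot: [-2.003, 2.415, -0.009]
contact_force: [-0.6, 0.9, -0.0]
gripper_width: 0.0523
[0.59572889 0.07995111 0.25755874] [-0.43089923 -0.68333143  0.04822797]
258 112
158 37
```

View pics/w_fin_v.png

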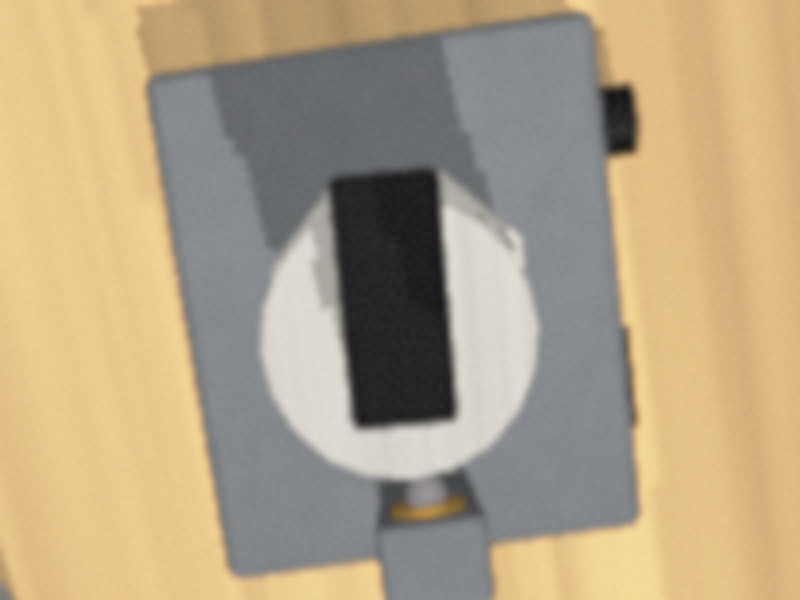

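The high point of the rim is against the plunger, which is visibly pushed in. I check the bar's yaw against the shaker's.

```bash
python3 - <<'E'
from h import *
import pickle
k=pickle.load(open('k_fin.pkl','rb'))
f=lambda p,z: at(k,(158+p[0]/4,37+p[1]/4),z)
an=lambda a,b,z:(lambda d:(np.degrees(np.arctan2(d[1],d[0]))-90,np.linalg.norm(d)))(f(b,z)-f(a,z))
print('bar',an((332,180),(355,425),.148),an((437,170),(456,416),.148))
print('box',an((152,85),(232,572),.03),an((590,20),(638,520),.03))
c=f((400,338),.114); print('disc centre',c, 'bar centre',f((396,298),.148)); P=f((438,555),.122);print(P)
print('disc-edge y->',f((418,478),.109), 'gold', f((428,508),.11))
print(*todo([.5,.08,.35],down(np.radians(169.3))))
E
```

```text
bar (np.float64(-5.689174311819841), np.float64(0.04780380581414126)) (np.float64(-5.621507605592228), np.float64(0.04782151271599651))
box (np.float64(-3.1506178618113267), np.float64(0.1431606779072738)) (np.float64(-2.846741233826137), np.float64(0.14389666338338336))
disc centre [0.58478471 0.01974754 0.114     ] bar centre [0.58397307 0.0115309  0.148     ]
[0.58514976 0.06936536 0.122     ]
disc-edge y-> [0.58660603 0.052648   0.109     ] gold [0.58554781 0.06002129 0.11      ]
[ 17.8  93.4 -93.1] [-0.4 -0.   0. ]
```

```bash
python3 -m jog '[0,0,0,0,0,-40,0.2, 0,0,0,-40,0,-80,0.2, 0,0,0,-80,0,-90,0.2, 0,0,0,-120,60,-90,0.2, 0,0,0,-120,60,-90,0.2, 0,0,0,-120,60,-90,0.2]'
python3 - <<'E'
from h import *
k,im=snap('top','top1')
a=cv2.imread('pics/top0.png').astype(int);b=im[:,:,::-1].astype(int)
for n,(u,v) in dict(low=(173,228),jar=(233,119),cup=(292,117),mould=(370,167),cone=(403,216),brush=(267,248),tile=(116,222),red=(381,255),shaker=(260,178)).items():
    print(n,np.abs(a-b)[v-12:v+12,u-12:u+12].mean().round(1))
o=r.observe();print(o['clock'],o['contact_force'],o['gripper_width'])
cv2.imwrite('pics/top1_v.png',cv2.resize(im[90:300,80:430,::-1],(800,480),interpolation=cv2.INTER_CUBIC))
E
```

```text
clock: 23.85
position: [0.5569, 0.2101, 0.3471]
eef_rot: [-2.005, 2.414, -0.008]
contact_force: [0.5, -1.0, 0.7]
gripper_width: 0.0522
low 10.8
jar 14.0
cup 10.3
mould 25.9
cone 15.4
brush 12.3
tile 14.1
red 7.4
shaker 43.0
23.9 [ 0.05697723 -0.70475038  0.30555327] 0.05211696642238104
```

View pics/top1_v.png

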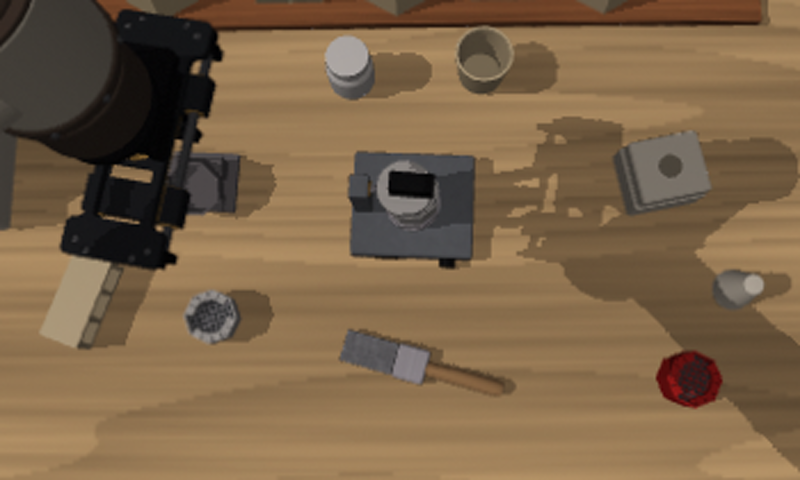

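The bystanders are all at the same pixels as before. The stack stands on the shaker at (410,195) in the crop and the cradle is empty.

```bash
python3 -c "
from rig import r; print(r.finish_job())"
```

```text
the job is handed in; nothing more can be done
None
```

The job is handed in at 23.9 s of the 72 s allowed. The tall plain-metal sieve is locked in the shaker, and the cover is locked on top with its high rim against the plunger.

- **Sieve:** It seated without force. I turned it clockwise until it met the stop (about 95° of tool turn, 1.3 N·m). Afterwards its gaps lay along the shaker's y, about 1.3° past square.
- **Cover:** It seated on a hard stop. I turned it clockwise to its stop (about 97° of tool turn, 1.1 N·m). It ended about 2.7° past the shaker's axes, which I take as slack at the stops.
- **Plunger:** The rim's high point measures about 40 mm off the axis, right against the plunger, which looks pushed in by about 6 mm. That comes from the picture, because I did not read the plunger joint itself.
- **Bench:** The last top view shows the bystanders where they were. The brightness comparison did change at every bystander, mostly from the arm's moving shadow, so I relied on the picture. The gripper is open and clear, and the wrist force is near zero.

I viewed 12 pictures, the most allowed, against the 8 planned.

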